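# Open the battery cradle

### The job

The next battery needs more room, so open the cradle on the bench: with a fingertip press down the thumb release behind its sliding jaw and, keeping it pressed, push the jaw back along the bar all the way to the end stop, then come off the release so that it springs up again. Do not pick anything up, and leave the other things on the bench where they are.

Things in the scene. Friction and masses are not known exactly. Their poses are not given: they have to be found in the camera images.
- cradle: Battery cradle bolted to the bench: steel plate 345 x 150 mm, a toothed ratchet bar (24 mm wide, top 24 mm above the bench) between two wooden bearers (tops 27 mm). Frame: origin at bench height under the bar's centre line; x along the bar from the fixed jaw to the end stop (opening direction), z up. Plate covers x -270 to 75 mm; fixed jaw's face at x = -230 mm, its top 96 mm above the bench.
- jaw (a joint): Sliding jaw's place along the bar in m, growing along the cradle's +x: 0 = 40 mm between the jaw faces, 0.135 = fully back, against the end stop (46 mm wide block on the bar, top 26 mm above the bench). Starts at 0.02 to 0.08. The ratchet blocks it from going back (after up to 6 mm of play) unless the release is pressed; then it slides with about 4 N of friction.
- release (a joint): Angle in rad of the release, a steel rocking lever pinned in the sliding jaw: 0 to 0.03 = up, pawl in the teeth; from 0.13 the pawl is clear; 0.24 = fully pressed, on its stop. A spring lifts it when let go. Its pin lies across the bar, 60 mm ahead (cradle -x) of the thumb pad's middle and 28 mm lower.
- release_pad (a point): Middle of the top of the thumb pad, the lever's flat rear end behind the sliding jaw (cradle +x side), on the bar's centre line. Pad 36 mm wide, 38 mm free along the bar, top 50 mm above the bench. A lip 13 mm high closes its rear, 19 mm behind this point: a finger on the pad can push it back. Fully pressed the point is 15 mm lower, 5 mm further back; 4 to 7 N, more if the finger rubs.
- jaw_face (a point): Middle of the rubber face of the sliding jaw (an upright plate 110 mm wide, 16 mm thick, top 96 mm above the bench), 64 mm above the bench, 112 mm ahead (cradle -x) of the thumb pad's middle. Webs slope down from the plate to 46 mm above the bench, 46 mm ahead of the pad's middle; around the pad nothing else stands higher than the pad.
- battery: Bystander: the small black and grey battery that waits to go in, 150 x 87 x 115 mm, 2.9 kg; origin at the centre of its underside.
- lug: Bystander: copper battery lug 62 x 19 x 12 mm lying beside the cradle; origin under its middle, x along it.
- vent_strip: Bystander: black plastic vent plug strip 150 x 24 x 27 mm with three plugs pointing up, beside the cradle; origin at the centre of its underside, x along it.
- wrench: Bystander: steel socket wrench with a rubber grip, 187 mm long, 56 mm high at its upturned socket, beside the cradle; origin at bench height near its middle, x along it towards the socket.
- post_cleaner: Bystander: blue polymer post cleaner, 114 x 36 x 36 mm, lying on the bench beyond the end-stop end of the cradle; origin at bench height under its middle, x along it.
- spreader: Bystander: hand-cranked cast aluminium terminal spreader with a red knob on its crank, foot 110 x 64 mm, 119 mm high; origin at the centre of its underside.

How it is judged:
By the outcome, as a careful person would: the job done as asked, in the order asked, and still so for the second after the job is handed in, with the robot touching nothing.
It also fails if it takes over 32 s, if anything falls off the work surface, if the arm or the gripper's body presses on something with over 40 N, if the wrist force passes 120 N, or if a joint passes its speed limit or range.

### The arm

A 7-joint arm with a two-finger parallel gripper is mounted at the origin on the work surface. World frame = base frame: x ahead of the robot, y to its left, z up, the work surface at z = 0. Lengths are in m, angles in rad, forces in N, time in s.
With the tool pointing down it reaches from about 0.425 to 0.875 m from the base axis. Payload 4.7 kg.
Tool frame: the origin (TCP) lies midway between the tips of the shut fingers; the grasp point (between the pads) lies 19 mm behind it; z points along the fingers, y is the line along which they close (so a half turn about z gives the same grasp; the last joint's range is limited). The gripper opens to 87 mm and grips with 3 to 60 N. Pads are 19 mm wide; open, the fingers measure 117 mm over their backs; the gripper's body (75 mm by 190 mm) begins 51 mm behind the grasp point.
Start: joints at [1.262, 0.321, -0.07, 1.45, 0.023, 1.371, -0.057], TCP at [0.206, -0.616, 0.19] pointing down, gripper open.
Joint ranges: [-2.86, 2.86], [-0.3, 2.09], [-1.38, 1.24], [0.06, 2.45], [-1.56, 4.7], [0.09, 2.05], [-2.69, 2.69]. Speed limits (rad/s): [2.57, 2.57, 3.14, 3.14, 3.14, 3.14, 3.14].

### API

Orientations are given as a rotation vector (axis times angle).
In Python, from bench import ctrl gives the robot as it stands. The module is installed in compiled form; this text tells all that it offers.
- The arm moves only by the shell command python3 -m handwheel 'ROWS' [FORCE]. ROWS is JSON, a list of rows, each a list of 7 numbers: the finger opening in m, from 0 to 0.087, then the shift along the tool's x, y, z in m, then the turn, a rotation vector about the tool's x, y, z in degrees. A call has 1 to 12 rows; each row shifts and turns the commanded pose from where the row before left it, along the tool's axes as they then stand; what a row does not reach is not made up. A row lasts 1/8 s, in which the tool goes at most 62.5 mm and 10.7 degrees, less where a joint would pass 70% of its speed; a pose out of reach is approached as far as the arm can. A call is refused whole if a number of a shift passes 0.0625 or a number of a turn 10.7, either way. A call with a gripper value outside its range is refused whole. The fingers move at their own pace and stop on an object; FORCE is the grip in N (left out, the last holds). Time passes only in rows, so rows that do not move let the fingers close. It gives the time, the measured TCP pose, the force, the opening and the grip force at its end, in the units of the state.
- ctrl.get_state(): the state, without advancing time (a new reading comes with each control period).
- ctrl.get_image(name): name is "scene" or "top" or "wrist"; returns (picture, depth): 420x560x3 uint8, blue, green, red; 420x560 float32, m along the optical axis (not along the pixel's ray), 0 where there is no reading.
- ctrl.camera_info(name): a dict with "intrinsics" (3x3 intrinsics, pixels), "R" (3x3) and "t" (3): a world point X has camera coordinates R X + t. Camera axes: x right, y down, z forward; pixel columns grow to the right and rows downward; lengths in m; the calibration is good to about 2 mm. A picture is of the moment at which its call begins: read the wrist's pose just before it. camera_info takes no time and is no camera call; for the wrist camera it gives the pose at the moment of the call.
- ctrl.close_job(): hands the job in; it is judged then, once.
The state is a dict: "time": time; "joint_positions": joint angles; "qd": joint speeds; "joint_torque": joint torques, N m; "position": TCP position; "tool_rot": TCP orientation; "ft_force": force on the tool from outside, world axes, zero at the start; "torque": the same for the moment, N m; "grip_width": opening from 0.0 (shut) to 1.0 (fully open); "grip_force": force on a finger pad.
Only numpy, scipy, OpenCV 4.12 (cv2) and the standard library are available. Lean on these libraries where they do the work, as an engineer would, in place of code of your own. Each camera call takes 0.05 s, during which the arm holds its last target. There are 200 camera calls.

## Working session

There is one attempt and no reset: what is moved stays moved. The work goes in short steps, Python scripts to look and compute and a shell command to move; the robot and the scene stay as the last step left them, time stands still between calls to the robot, and variables do not carry over. Pictures are saved under pics/ and viewed, at most 10 in all, crops included, and the job is handed in when it is done.

```bash
mkdir -p pics
python3 - <<'E'
from bench import ctrl
import cv2,numpy as np,pickle
s=ctrl.get_state();print({k:np.round(s[k],3) for k in('time','position','tool_rot','ft_force','grip_width')})
d={}
for n in('top','scene'):
    i=ctrl.camera_info(n);p,z=ctrl.get_image(n);d[n]=(p,z,i);cv2.imwrite(f'pics/{n}0.png',p)
    print(n,np.round(i['intrinsics'],1).tolist(),np.round(-i['R'].T@i['t'],3))
pickle.dump(d,open('d0.pkl','wb'))
E
```

```text
{'time': np.float64(0.0), 'position': array([ 0.206, -0.616,  0.189]), 'tool_rot': array([-3.099e+00, -5.050e-01,  1.000e-03]), 'ft_force': array([-0.817,  0.301,  0.129]), 'grip_width': np.float64(0.998)}
top [[384.4, 0.0, 279.5], [0.0, 384.4, 207.7], [0.0, 0.0, 1.0]] [0.474 0.222 0.918]
scene [[392.2, 0.0, 282.4], [0.0, 392.2, 208.4], [0.0, 0.0, 1.0]] [1.14  0.267 0.714]
```

View pics/top0.png

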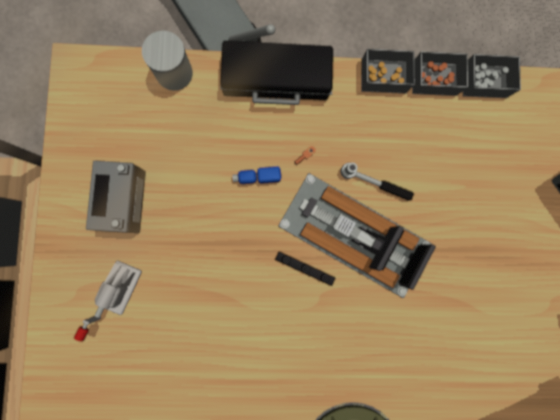

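View pics/scene0.png

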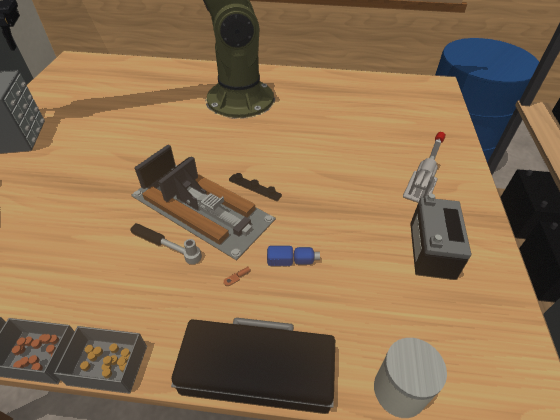

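The top view shows the cradle with the fixed jaw at about (418,265), sliding jaw at (387,248), ribbed pad near (345,226) and end stop near (308,207). The post cleaner (258,176) is beyond the end stop.

```bash
cat > h.py <<'E'
import numpy as np
def ray(i,u,v,h):
    K,R,t=i['intrinsics'],i['R'],i['t'];c=-R.T@t
    d=R.T@np.linalg.solve(K,[u,v,1.]);return c+d*(h-c[2])/d[2]
def cloud(i,z):
    v,u=np.mgrid[:z.shape[0],:z.shape[1]];K=i['intrinsics']
    P=np.stack([(u-K[0,2])/K[0,0]*z,(v-K[1,2])/K[1,1]*z,z],-1);return (P-i['t'])@i['R']
E
python3 - <<'E'
import pickle,cv2,numpy as np
from h import *
d=pickle.load(open('d0.pkl','rb'));p,z,i=d['top']
hsv=cv2.cvtColor(p,cv2.COLOR_BGR2HSV)
m=cv2.inRange(hsv,(3,120,60),(14,255,190));m[:170]=0;m[300:]=0;m[:,:280]=0;m[:,440:]=0
cs=[c for c in cv2.findContours(m,0,2)[0] if cv2.contourArea(c)>150]
for c in cs:print(cv2.contourArea(c),cv2.minAreaRect(c))
C=cloud(i,z)
for u,v in((345,226),(340,223),(308,207),(388,248),(418,265),(300,230)):print(u,v,C[v,u].round(3))
for n,b in(('top',(270,165,170,135)),('scene',(120,135,165,130))):
    x,y,w,h=b;cv2.imwrite(f'pics/{n}c.png',cv2.resize(d[n][0][y:y+h,x:x+w],None,fx=4.5,fy=4.4,interpolation=2))
E
```

```text
216.0 ((408.0000305175781, 240.00001525878906), (16.994115829467773, 14.310833930969238), 26.56505012512207)
1306.0 ((349.62420654296875, 254.65463256835938), (106.67213439941406, 14.454217910766602), 29.859018325805664)
989.0 ((358.01751708984375, 211.33984375), (78.74054718017578, 14.113524436950684), 29.875993728637695)
345 226 [0.521 0.035 0.048]
340 223 [0.528 0.046 0.046]
308 207 [0.565 0.118 0.025]
388 248 [ 0.474 -0.051  0.091]
418 265 [ 0.439 -0.118  0.089]
300 230 [0.511 0.133 0.006]
```

View pics/topc.png

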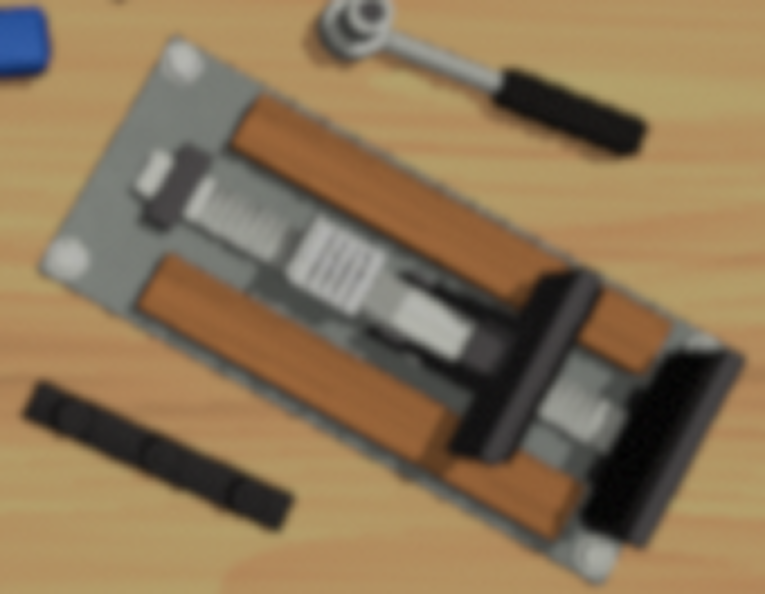

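View pics/scenec.png

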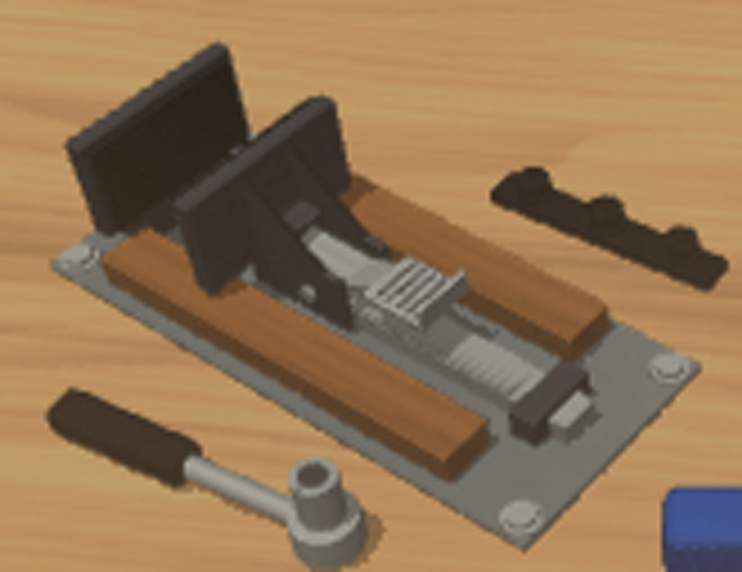

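Both crops show the ribbed pad with its rear lip on the end-stop side, top crop about (338,264), and a clear bar between the pad and the dark end stop at (178,185). Next I'll measure the axis and the pad.

```bash
cat >> h.py <<'E'
def pads(d,ax,o):
    """points in cradle axes (x along bar from o, y, z) for both cameras"""
    R=np.array([[ax[0],ax[1]],[-ax[1],ax[0]]])
    out=[]
    for n in d:
        p,z,i=d[n];C=cloud(i,z)[z>0];C=C.copy();C[:,:2]=(C[:,:2]-o)@R.T;out.append(C)
    return out
E
python3 - <<'E'
import pickle,cv2,numpy as np
from h import *
d=pickle.load(open('d0.pkl','rb'));p,z,i=d['top']
hsv=cv2.cvtColor(p,cv2.COLOR_BGR2HSV)
m=cv2.inRange(hsv,(3,120,60),(14,255,190));m[:170]=0;m[300:]=0;m[:,:280]=0;m[:,440:]=0
L=[];A=[]
for c in cv2.findContours(m,0,2)[0]:
    if cv2.contourArea(c)<800:continue
    b=cv2.boxPoints(cv2.minAreaRect(c));W=np.array([ray(i,u,v,.027)[:2] for u,v in b])
    e=[W[(k+1)%4]-W[k] for k in range(4)];k=int(np.linalg.norm(e[1])>np.linalg.norm(e[0]));a=e[k]/np.linalg.norm(e[k]);a*=np.sign(a[1])
    A.append(a);L.append(W.mean(0));print(W.round(4).tolist(),np.degrees(np.arctan2(a[1],a[0])))
a=np.mean(A,0);a/=np.linalg.norm(a);n=np.array([-a[1],a[0]])
o=n*np.mean([l@n for l in L])+a*(np.array([.521,.035])@a)
print('axis deg',np.degrees(np.arctan2(a[1],a[0])),'o',o)
for nm,C in zip(d,pads(d,a,o)):
    print(nm)
    for x in np.arange(-.08,.14,.005):
        s=C[(abs(C[:,0]-x)<.0025)&(abs(C[:,1])<.01)&(C[:,2]<.12)]
        print(int(round(x*1000)),len(s),(s[:,2].mean()*1000).round(1) if len(s) else '',end=' | ')
    s=C[(abs(C[:,0])<.012)&(abs(C[:,1])<.04)&(C[:,2]>.04)];print('\nlateral z>40:',np.percentile(s[:,1],[2,50,98]).round(4))
    s=C[(abs(C[:,0]-.09)<.06)&(abs(C[:,1])<.022)&(C[:,2]>.02)];
    s=C[(C[:,0]>-.25)&(C[:,0]<-.05)&(abs(C[:,1])<.06)&(C[:,2]>.086)];h=np.histogram(s[:,0],np.arange(-.25,-.04,.005));print('tops',[(int(round(x*1000)),int(k)) for x,k in zip(h[1],h[0]) if k])
E
```

```text
[[0.4999, 0.1357], [0.5296, 0.1195], [0.4127, -0.0991], [0.3836, -0.0822]] 61.86806684405615
[[0.5869, 0.0892], [0.6166, 0.073], [0.529, -0.0902], [0.4998, -0.0735]] 61.79842624955525
axis deg 61.833246546805704 o [0.52112181 0.03493478]
top
-80 17 52.2 | -75 29 44.9 | -70 18 38.9 | -65 19 38.8 | -60 17 38.8 | -55 21 37.7 | -50 18 38.0 | -45 20 38.2 | -40 20 37.3 | -35 20 36.1 | -30 22 37.5 | -25 20 39.1 | -20 17 46.1 | -15 18 48.2 | -10 18 48.3 | -5 20 48.5 | 0 18 47.6 | 5 20 47.7 | 10 18 47.5 | 15 19 47.5 | 20 15 47.9 | 25 35 39.5 | 30 17 20.9 | 35 19 19.3 | 40 21 20.9 | 45 18 20.6 | 50 21 20.1 | 55 19 19.2 | 60 19 18.7 | 65 18 21.1 | 70 21 20.2 | 75 19 19.6 | 80 17 18.6 | 85 17 24.9 | 90 18 24.9 | 95 17 25.1 | 100 20 21.6 | 105 18 18.7 | 110 18 15.0 | 115 17 5.3 | 120 17 5.1 | 125 18 5.5 | 130 18 4.2 | 135 17 0.8 | 140 16 -0.8 | 
lateral z>40: [-0.019  -0.0013  0.0154]
tops [(-190, 27), (-185, 112), (-180, 143), (-175, 126), (-170, 1), (-115, 4), (-110, 91), (-105, 119), (-100, 117), (-95, 71)]
scene
-80 20 48.3 | -75 13 44.3 | -70 8 40.8 | -65 11 40.2 | -60 11 40.6 | -55 14 40.1 | -50 12 39.7 | -45 15 36.7 | -40 16 33.3 | -35 14 35.7 | -30 12 36.1 | -25 12 39.8 | -20 8 42.2 | -15 16 42.5 | -10 16 43.8 | -5 20 42.5 | 0 16 42.1 | 5 18 39.9 | 10 22 33.3 | 15 11 21.8 | 20 30 39.3 | 25 37 42.8 | 30 12 22.2 | 35 12 21.9 | 40 11 21.7 | 45 16 22.3 | 50 15 22.4 | 55 14 22.0 | 60 14 22.4 | 65 15 21.9 | 70 14 20.6 | 75 13 20.0 | 80 6 25.5 | 85 15 26.1 | 90 13 25.9 | 95 17 25.1 | 100 20 21.0 | 105 15 20.3 | 110 37 11.4 | 115 15 6.0 | 120 16 5.3 | 125 15 5.9 | 130 22 3.5 | 135 13 0.1 | 140 15 0.5 | 
lateral z>40: [-0.0189 -0.0022  0.0159]
tops [(-190, 25), (-185, 71), (-180, 111), (-175, 92), (-170, 1), (-115, 19), (-110, 40), (-105, 70), (-100, 160), (-95, 17)]
```

```bash
python3 -m handwheel '[[0,0,0,0,0,0,-8.7],[0,0,0,0,0,0,-8.7],[0,0,0,0,0,0,-8.7],[0,0,0,0,0,0,-8.7],[0,0,0,0,0,0,-8.6],[0,0.04,0,0,0,0,0],[0,0.05,-0.005,0,0,0,0],[0,0.05,-0.005,0,0,0,0],[0,0.05,-0.005,0,0,0,0],[0,0.05,-0.005,0,0,0,0],[0,0.05,-0.005,0,0,0,0],[0,0.05,0,0,0,0,0]]' 20
cat > w.py <<'E'
from bench import ctrl
import numpy as np
from scipy.spatial.transform import Rotation as Ro
s=ctrl.get_state();R=Ro.from_rotvec(s['tool_rot']).as_matrix()
print(s['time'],s['position'].round(4) if hasattr(s['position'],'round') else s['position'],np.round(R,3).tolist(),np.round(s['ft_force'],1),np.round(s['joint_positions'],2))
a=np.array([.472,.8816]);n=np.array([-.8816,.472]);o=np.array([.5211,.0349])
p=np.array(s['position']);print('local x,y mm',(p[:2]-o)@a*1e3,(p[:2]-o)@n*1e3,'z',p[2]*1e3,'tool x deg',np.degrees(np.arctan2(R[1,0],R[0,0])))
print('tool shift to pad+5,-1.3,z.09',R.T@(np.r_[o+a*.005-n*.0013,.09]-p))
E
python3 w.py
```

```text
time: 1.6
position: [0.3444, -0.3031, 0.1901]
tool_rot: [-2.695, -1.615, 0.001]
ft_force: [0.1, -0.7, 0.2]
grip_width: 0.008
grip_force: 0.0
1.6 [ 0.3444 -0.3031  0.1901] [[0.471, 0.882, -0.0], [0.882, -0.471, -0.0], [-0.0, -0.0, -1.0]] [ 0.1 -0.7  0.2] [ 1.09 -0.08 -0.4   1.89 -0.03  1.32  0.2 ]
local x,y mm -381.383564010251 -3.72014288159472 z 190.09572178011612 tool x deg 61.87444732436724
tool shift to pad+5,-1.3,z.09 [ 0.38642767 -0.00213061  0.09993003]
```

```bash
python3 -m handwheel '[[0,0.05,0,0,0,0,0],[0,0.05,-0.002,0,0,0,0],[0,0.05,0,0,0,0,0],[0,0.05,0,0,0,0,0],[0,0.05,0,0,0,0,0],[0,0.05,0,0,0,0,0],[0,0.05,0,0.02,0,0,0],[0,0.036,0,0.03,0,0,0],[0,0,0,0.03,0,0,0],[0,0,0,0.02,0,0,0],[0,0,0,0,0,0,0]]'
python3 w.py
python3 - <<'E'
from bench import ctrl
import cv2
p=[cv2.resize(ctrl.get_image(n)[0][y:y+h,x:x+w],(400,380),interpolation=2) for n,(x,y,w,h) in(('scene',(155,140,130,120)),('top',(285,165,130,120)))]
cv2.imwrite('pics/a1.png',cv2.hconcat(p))
E
```

```text
time: 2.98
position: [0.5229, 0.0359, 0.0888]
tool_rot: [-2.694, -1.614, 0.005]
ft_force: [0.9, 0.9, 1.2]
grip_width: 0.005
grip_force: 0.0
2.975 [0.5229 0.0359 0.0888] [[0.472, 0.882, -0.003], [0.882, -0.472, -0.0], [-0.002, -0.003, -1.0]] [0.9 0.9 1.2] [ 0.66  0.22 -0.85  1.86  0.18  1.14 -0.76]
local x,y mm 1.7583639199312282 -1.1154021624338641 z 88.83819165625417 tool x deg 61.849551483946726
tool shift to pad+5,-1.3,z.09 [ 0.00323974  0.00018192 -0.00116754]
```

View pics/a1.png

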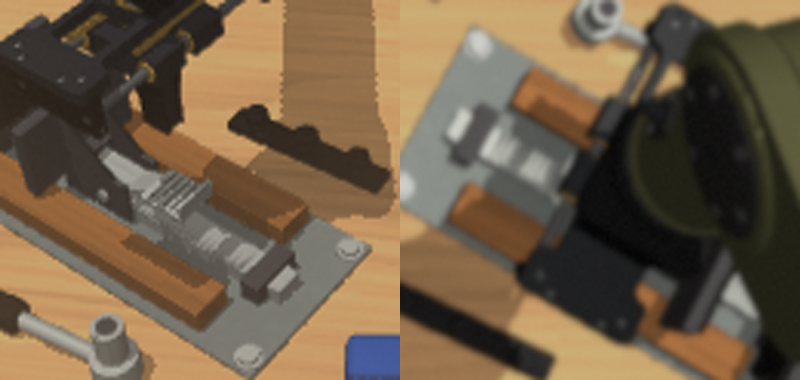

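Run:
```python
import numpy as np
from bench import ctrl
s=ctrl.get_state();print(s['time'],s['position'],s['grip_width'],s['ft_force'])
i=ctrl.camera_info('scene')
for X in(s['position'],[.5229,.0359,.05],[.5229,.0359,.16]):
    c=i['R']@np.array(X)+i['t'];u=i['intrinsics']@(c/c[2]);print(u[:2],'crop',(u[0]-155)*400/130,(u[1]-140)*380/120)
```

```text
3.075 [0.52484437 0.03607604 0.09103993] 0.002284912841258844 [ 0.16420885 -0.26718113 -0.65228751]
[209.50223538 188.4034911 ] crop 167.69918579037073 153.27772182677273
[211.82026522 200.35551166] crop 174.83158529767584 191.12578692982794
[205.60358278 164.68413219] crop 155.70333161791635 78.16641860308333
```

Run:
```python
import numpy as np,cv2
from h import *
from bench import ctrl
i=ctrl.camera_info('scene');p,z=ctrl.get_image('scene');C=cloud(i,z)
a=np.array([.472,.8816]);n=np.array([-.8816,.472]);o=np.array([.5211,.0349])
for v in range(160,204,3):
    print(v,[(u,int(p[v,u].mean()),*(np.r_[(C[v,u,:2]-o)@a,(C[v,u,:2]-o)@n,C[v,u,2]]*1e3).round().astype(int)) for u in(204,208,212)])
w=ctrl.get_image('wrist')[0]
cv2.imwrite('pics/a2.png',cv2.hconcat([cv2.resize(p[140:225,160:260],(400,340),interpolation=2),cv2.resize(w,(400,300)) [:300].copy() if 0 else cv2.copyMakeBorder(cv2.resize(w,(400,300)),0,40,0,0,0)]))
```

```text
160 [(204, 43, np.int64(37), np.int64(-34), np.int64(213)), (208, 35, np.int64(42), np.int64(-28), np.int64(211)), (212, 35, np.int64(40), np.int64(-16), np.int64(202))]
163 [(204, 78, np.int64(39), np.int64(-37), np.int64(208)), (208, 35, np.int64(41), np.int64(-29), np.int64(203)), (212, 33, np.int64(14), np.int64(7), np.int64(165))]
166 [(204, 34, np.int64(37), np.int64(-37), np.int64(199)), (208, 36, np.int64(12), np.int64(-4), np.int64(164)), (212, 33, np.int64(15), np.int64(5), np.int64(159))]
169 [(204, 30, np.int64(11), np.int64(-16), np.int64(163)), (208, 34, np.int64(13), np.int64(-7), np.int64(157)), (212, 38, np.int64(15), np.int64(3), np.int64(152))]
172 [(204, 33, np.int64(7), np.int64(-14), np.int64(151)), (208, 33, np.int64(14), np.int64(-8), np.int64(151)), (212, 34, np.int64(14), np.int64(2), np.int64(143))]
175 [(204, 32, np.int64(3), np.int64(-12), np.int64(138)), (208, 34, np.int64(15), np.int64(-11), np.int64(144)), (212, 33, np.int64(13), np.int64(2), np.int64(134))]
178 [(204, 34, np.int64(1), np.int64(-12), np.int64(129)), (208, 33, np.int64(14), np.int64(-12
[... 717 characters left out ...]
9), np.int64(41), np.int64(27))]
193 [(204, 68, np.int64(-38), np.int64(13), np.int64(40)), (208, 68, np.int64(-46), np.int64(32), np.int64(20)), (212, 96, np.int64(-35), np.int64(36), np.int64(23))]
196 [(204, 142, np.int64(-27), np.int64(2), np.int64(45)), (208, 106, np.int64(-16), np.int64(5), np.int64(49)), (212, 107, np.int64(-9), np.int64(11), np.int64(48))]
199 [(204, 160, np.int64(-17), np.int64(-8), np.int64(49)), (208, 110, np.int64(-9), np.int64(-3), np.int64(50)), (212, 108, np.int64(-3), np.int64(4), np.int64(47))]
202 [(204, 97, np.int64(-11), np.int64(-15), np.int64(49)), (208, 155, np.int64(-3), np.int64(-9), np.int64(49)), (212, 114, np.int64(5), np.int64(-4), np.int64(49))]
```

View pics/a2.png

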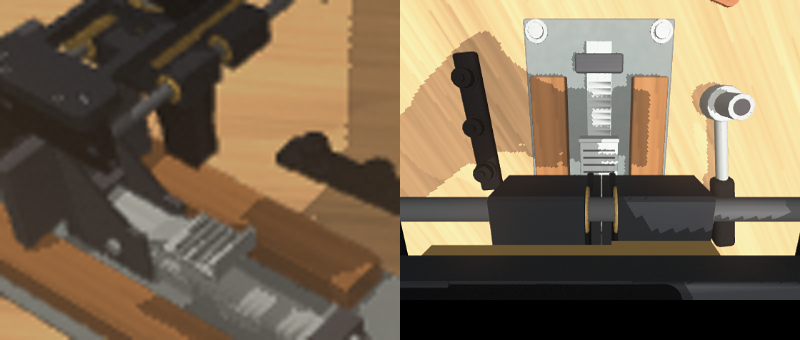

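The scene image shows the shut finger over the pad, but its visible tip ends near z 0.12, against a TCP reading of 0.091. The horizontal position agrees. I'll come down carefully and let the force reading show contact.

```bash
python3 -m handwheel '[[0,0,0,0.015,0,0,0],[0,0,0,0.013,0,0,0],[0,0,0,0,0,0,0]]'
python3 - <<'E'
import numpy as np,cv2
from h import *
from bench import ctrl
print(ctrl.get_state()['position'],ctrl.get_state()['ft_force'])
i=ctrl.camera_info('scene');p,z=ctrl.get_image('scene');C=cloud(i,z)
a=np.array([.472,.8816]);n=np.array([-.8816,.472]);o=np.array([.5211,.0349])
X=(C[...,:2]-o)@a;Y=(C[...,:2]-o)@n
m=(abs(X)<.03)&(abs(Y)<.03)&(C[...,2]>.055)&(C[...,2]<.14)&(p.max(2)<70)
print(m.sum(),np.percentile(X[m],[2,50,98]),np.percentile(Y[m],[2,50,98]),np.percentile(C[...,2][m],[0,2,50]))
cv2.imwrite('pics/a3.png',cv2.resize(p[140:225,160:260],(500,425),interpolation=2))
E
```

```text
time: 3.55
position: [0.523, 0.0365, 0.0607]
tool_rot: [-2.693, -1.615, 0.004]
ft_force: [0.9, 0.1, 0.0]
grip_width: 0.005
grip_force: 0.0
[0.52297474 0.03652902 0.06072609] [0.86456454 0.13064563 0.04162046]
158 [-0.00593585  0.01179873  0.01472296] [-0.01525623 -0.00909747  0.00675594] [0.09509494 0.09564273 0.11517892]
```

View pics/a3.png

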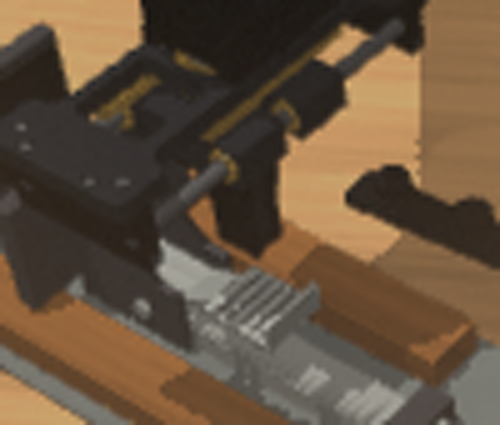

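The image shows the finger centred over the pad, with its tip clearly above it. I'll go down in small force-checked steps.

```bash
for k in 1; do python3 -m handwheel '[[0,0,0,0.007,0,0,0],[0,0,0,0.007,0,0,0],[0,0,0,0,0,0,0]]'; done; python3 w.py | tail -2
```

```text
time: 3.98
position: [0.5238, 0.0366, 0.0476]
tool_rot: [-2.694, -1.615, 0.002]
ft_force: [-0.2, 0.0, -1.2]
grip_width: 0.005
grip_force: 0.0
local x,y mm 2.78412532324724 -1.5357072181858165 z 47.62584209109007 tool x deg 61.90118821089232
tool shift to pad+5,-1.3,z.09 [ 0.00219129 -0.00028364 -0.04237514]
```

```bash
python3 -m handwheel '[[0,0.002,0,0.005,0,0,0],[0,0,0,0.005,0,0,0],[0,0,0,0,0,0,0]]'; python3 -m handwheel '[[0,0,0,0.004,0,0,0],[0,0,0,0.004,0,0,0],[0,0,0,0,0,0,0]]'; python3 w.py | tail -2
```

```text
time: 4.35
position: [0.5249, 0.0384, 0.0378]
tool_rot: [-2.694, -1.616, 0.001]
ft_force: [0.5, 0.2, 0.7]
grip_width: 0.004
grip_force: 0.0
time: 4.72
position: [0.5249, 0.0384, 0.0299]
tool_rot: [-2.694, -1.615, 0.001]
ft_force: [-0.8, -0.5, -1.1]
grip_width: 0.005
grip_force: 0.0
local x,y mm 4.862096843674316 -1.7440727864162069 z 29.91345436017601 tool x deg 61.8953788920689
tool shift to pad+5,-1.3,z.09 [ 0.00011474 -0.00048506 -0.06008628]
```

```bash
python3 -m handwheel '[[0,0,0,0.004,0,0,0],[0,0,0,0.004,0,0,0],[0,0,0,0,0,0,0]]'; python3 -m handwheel '[[0,0,0,0.003,0,0,0],[0,0,0,0.003,0,0,0],[0,0,0,0,0,0,0]]'
python3 - <<'E'
import numpy as np,cv2
from h import *
from bench import ctrl
print(ctrl.get_state()['position'],ctrl.get_state()['ft_force'])
i=ctrl.camera_info('scene');p,z=ctrl.get_image('scene');C=cloud(i,z)
a=np.array([.472,.8816]);n=np.array([-.8816,.472]);o=np.array([.5211,.0349])
X=(C[...,:2]-o)@a;Y=(C[...,:2]-o)@n
m=(abs(X)<.03)&(abs(Y)<.03)&(C[...,2]>.04)&(C[...,2]<.14)&(p.max(2)<70)
print(m.sum(),np.percentile(X[m],[2,50,98]),np.percentile(Y[m],[2,50,98]),np.percentile(C[...,2][m],[0,2,50]))
cv2.imwrite('pics/a4.png',cv2.resize(p[140:225,160:260],(500,425),interpolation=2))
E
```

```text
time: 5.1
position: [0.5249, 0.0384, 0.0219]
tool_rot: [-2.694, -1.615, 0.001]
ft_force: [0.4, 0.2, 0.5]
grip_width: 0.005
grip_force: 0.0
time: 5.48
position: [0.5255, 0.0386, 0.0166]
tool_rot: [2.694, 1.616, 0.0]
ft_force: [0.3, 0.7, 2.2]
grip_width: 0.001
grip_force: 1.4
[0.52554865 0.03861355 0.01655508] [0.2816821  0.67850843 2.19998675]
136 [-0.00431393  0.01460711  0.02551666] [-0.01601387 -0.01049502  0.00628611] [0.04763716 0.05093165 0.07101147]
```

View pics/a4.png

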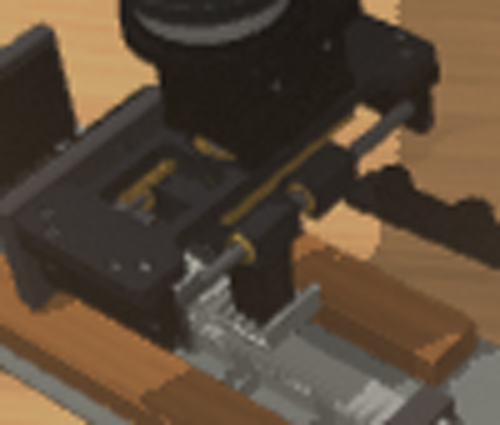

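The finger sits on the pad just ahead of the lip, with light contact (2 N) at a reading of 0.0166. So the reading is about 33 mm lower than the true tip. Now I'll press about 12 mm.

```bash
python3 -m handwheel '[[0,0,0,0.003,0,0,0],[0,0,0,0.003,0,0,0],[0,0,0,0.003,0,0,0],[0,0,0,0,0,0,0]]'; python3 -m handwheel '[[0,0,0,0.002,0,0,0],[0,0,0,0.001,0,0,0],[0,0,0,0,0,0,0]]';python3 w.py|tail -2
```

```text
time: 6.02
position: [0.5269, 0.0407, 0.0083]
tool_rot: [-2.693, -1.617, -0.006]
ft_force: [-0.4, 3.9, 6.3]
grip_width: 0.006
grip_force: 3.5
time: 6.4
position: [0.527, 0.0409, 0.0055]
tool_rot: [-2.693, -1.617, -0.007]
ft_force: [0.4, 4.8, 7.5]
grip_width: 0.007
grip_force: 3.8
local x,y mm 8.053314147955296 -2.368965535635305 z 5.483149972519502 tool x deg 61.96984298707156
tool shift to pad+5,-1.3,z.09 [-0.00271673 -0.00092198 -0.08453007]
```

```bash
python3 -m handwheel '[[0,0.002,0,0.0015,0,0,0],[0,0.004,0,0,0,0,0],[0,0.004,0,0,0,0,0],[0,0.005,0,0,0,0,0],[0,0.005,0,0,0,0,0],[0,0,0,0,0,0,0]]';python3 w.py|tail -2
```

```text
time: 7.15
position: [0.5348, 0.0554, 0.0036]
tool_rot: [2.693, 1.615, -0.002]
ft_force: [-3.9, -0.2, 9.0]
grip_width: 0.008
grip_force: 4.4
local x,y mm 24.55694845720586 -2.4115167392432233 z 3.5880573096706976 tool x deg 61.89409244552269
tool shift to pad+5,-1.3,z.09 [-0.0197044  -0.00107981 -0.08637883]
```

```bash
python3 -m handwheel '[[0,0.01,-0.001,0,0,0,0],[0,0.01,0,0,0,0,0],[0,0.01,0,0,0,0,0],[0,0.01,0,0,0,0,0],[0,0.01,0,0,0,0,0],[0,0,0,0,0,0,0]]';python3 w.py|tail -2
python3 - <<'E'
from bench import ctrl
import cv2
p=ctrl.get_image('scene')[0];cv2.imwrite('pics/a5.png',cv2.resize(p[140:255,125:285],(640,460),interpolation=2))
E
```

```text
time: 7.9
position: [0.5589, 0.1001, 0.0034]
tool_rot: [2.693, 1.614, 0.002]
ft_force: [0.5, -1.6, 5.8]
grip_width: 0.006
grip_force: 4.4
local x,y mm 75.2920846333608 -2.5604355093036646 z 3.3702732100383823 tool x deg 61.894664679994946
tool shift to pad+5,-1.3,z.09 [-0.07029195 -0.00111943 -0.08663169]
```

View pics/a5.png

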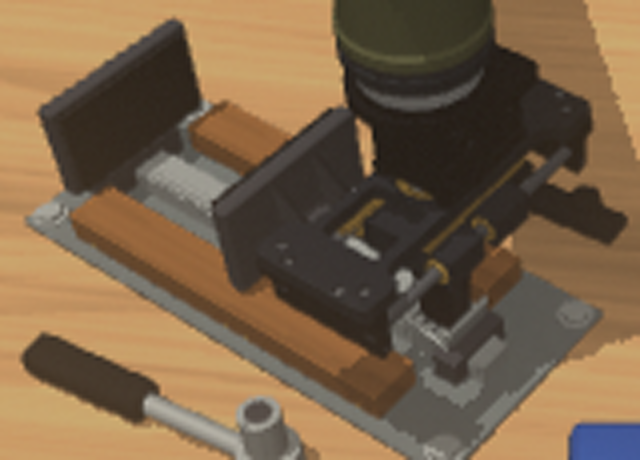

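The jaw is following the finger back, with the gap clearly wider and the pad nearing the end stop at (470,345). I'll keep going until the force rises.

```bash
python3 -m handwheel '[[0,0.01,0,0,0,0,0],[0,0.01,0,0,0,0,0],[0,0.008,0,0,0,0,0],[0,0.006,0,0,0,0,0],[0,0.004,0,0,0,0,0],[0,0.003,0,0,0,0,0],[0,0,0,0,0,0,0]]';python3 w.py|tail -2; python3 -m handwheel '[[0,0.003,0,0,0,0,0],[0,0.003,0,0,0,0,0],[0,0,0,0,0,0,0]]';python3 w.py|tail -2
```

```text
time: 8.82
position: [0.5776, 0.135, 0.003]
tool_rot: [2.693, 1.613, -0.001]
ft_force: [-0.2, -2.6, 5.8]
grip_width: 0.007
grip_force: 4.7
local x,y mm 114.88693024975308 -2.5388190319937736 z 3.0433727630410563 tool x deg 61.8422812644394
tool shift to pad+5,-1.3,z.09 [-0.1100528  -0.00108356 -0.08674849]
time: 9.2
position: [0.5803, 0.1402, 0.003]
tool_rot: [2.693, 1.613, -0.001]
ft_force: [-0.3, -2.5, 6.1]
grip_width: 0.006
grip_force: 4.8
local x,y mm 120.76843045329225 -2.5368573050584513 z 3.02922734075093 tool x deg 61.83997572945387
tool shift to pad+5,-1.3,z.09 [-0.11594769 -0.0010778  -0.08673355]
```

```bash
python3 -m handwheel '[[0,0.003,0,0,0,0,0],[0,0.002,0,0,0,0,0],[0,0,0,0,0,0,0]]';python3 w.py|grep local; python3 -m handwheel '[[0,0.002,0,0,0,0,0],[0,0.002,0,0,0,0,0],[0,0,0,0,0,0,0]]';python3 w.py|grep local
```

```text
time: 9.57
position: [0.5826, 0.1444, 0.003]
tool_rot: [2.693, 1.613, -0.002]
ft_force: [-0.7, -3.0, 4.6]
grip_width: 0.005
grip_force: 4.8
local x,y mm 125.6041530200323 -2.554080623118328 z 2.9934882373346268 tool x deg 61.83384101611481
time: 9.95
position: [0.5836, 0.1462, 0.0028]
tool_rot: [2.692, 1.611, -0.007]
ft_force: [-2.0, -5.8, 7.9]
grip_width: 0.01
grip_force: 6.1
local x,y mm 127.66324644955671 -2.5953503745552555 z 2.8068491697836526 tool x deg 61.788592782793884
```

```bash
python3 -m handwheel '[[0,0.002,0,0,0,0,0],[0,0.002,0,0,0,0,0],[0,0,0,0,0,0,0]]';python3 w.py|grep local; python3 -m handwheel '[[0,0.002,0,0,0,0,0],[0,0.002,0,0,0,0,0],[0,0,0,0,0,0,0],[0,0,0,0,0,0,0]]';python3 w.py|grep local
python3 - <<'E'
from bench import ctrl
import cv2,numpy as np
from h import *
i=ctrl.camera_info('scene');p,z=ctrl.get_image('scene');C=cloud(i,z)
a=np.array([.472,.8816]);n=np.array([-.8816,.472]);o=np.array([.5211,.0349])
X=(C[...,:2]-o)@a;Y=(C[...,:2]-o)@n
m=(abs(Y)<.06)&(C[...,2]>.088)&(C[...,2]<.1)&(X>-.2)&(X<.03)
h=np.histogram(X[m]*1e3,np.arange(-200,31,3));print([(int(x),int(k)) for x,k in zip(h[1],h[0]) if k>3])
E
```

```text
time: 10.32
position: [0.5838, 0.1464, 0.0025]
tool_rot: [2.691, 1.608, -0.017]
ft_force: [-8.2, -11.9, 12.7]
grip_width: 0.006
grip_force: 9.6
local x,y mm 127.82587475338825 -2.6288688191065206 z 2.4929728950675716 tool x deg 61.70753602391904
time: 10.82
position: [0.5838, 0.1464, 0.0022]
tool_rot: [2.69, 1.605, -0.027]
ft_force: [-12.8, -18.1, 18.2]
grip_width: 0.005
grip_force: 13.6
local x,y mm 127.9120354791766 -2.6733983737150653 z 2.2095283199035225 tool x deg 61.6231465553963
[(-188, 27), (-185, 36), (-182, 45), (-179, 79), (-176, 53), (-173, 22), (1, 22), (4, 32), (7, 37), (10, 48), (13, 50), (16, 107), (19, 5)]
```

The jaw is on the end stop: no further motion while the push rises to 22 N, and about 115 mm of travel. I'll relax the push, then lift off straight up.

```bash
python3 -m handwheel '[[0,-0.002,0,0,0,0,0],[0,-0.002,0,0,0,0,0],[0,-0.002,0,0,0,0,0],[0,-0.001,0,0,0,0,0],[0,0,0,0,0,0,0]]';python3 w.py|grep local; python3 -m handwheel '[[0,0,0,-0.004,0,0,0],[0,-0.001,0,-0.004,0,0,0],[0,-0.001,0,-0.004,0,0,0],[0,-0.001,0,-0.004,0,0,0],[0,0,0,0,0,0,0]]';python3 w.py|grep local
```

```text
time: 11.5
position: [0.5838, 0.1465, 0.0027]
tool_rot: [2.692, 1.61, -0.008]
ft_force: [-3.5, -8.0, 8.4]
grip_width: 0.002
grip_force: 8.6
local x,y mm 127.9301493023975 -2.5934011737199256 z 2.73536458141474 tool x deg 61.76701448762199
time: 12.12
position: [0.5817, 0.143, 0.0174]
tool_rot: [2.693, 1.61, -0.011]
ft_force: [-1.7, -7.3, 1.5]
grip_width: 0.006
grip_force: 3.7
local x,y mm 123.85288554604627 -2.4071247886881557 z 17.397638032708468 tool x deg 61.740273669322406
```

```bash
python3 -m handwheel '[[0,-0.002,0,-0.001,0,0,0],[0,-0.002,0,-0.002,0,0,0],[0,0,0,-0.003,0,0,0],[0,0,0,-0.005,0,0,0],[0,0,0,-0.02,0,0,0],[0,0,0,-0.04,0,0,0],[0,0,0,-0.06,0,0,0],[0,-0.06,0,-0.06,0,0,0],[0,-0.06,0,0,0,0,0],[0,-0.06,0,0,0,0,0],[0,-0.06,0,0,0,0,0],[0,0,0,0,0,0,0]]';python3 w.py|grep local
python3 - <<'E'
from bench import ctrl
import cv2,numpy as np
from h import *
a=np.array([.472,.8816]);n=np.array([-.8816,.472]);o=np.array([.5211,.0349]);q=[]
for c,(x,y,w,h) in(('scene',(130,135,160,120)),('top',(275,160,170,128))):
    i=ctrl.camera_info(c);p,z=ctrl.get_image(c);C=cloud(i,z)
    X=(C[...,:2]-o)@a;Y=(C[...,:2]-o)@n
    m=(abs(Y)<.06)&(C[...,2]>.088)&(C[...,2]<.1)&(X>-.2)&(X<.03)
    hh=np.histogram(X[m]*1e3,np.arange(-200,31,3));print(c,[(int(x),int(k)) for x,k in zip(hh[1],hh[0]) if k>3])
    print([(k,(np.median(C[...,2][(abs(Y)<.01)&(abs(X*1e3-k)<2.5)])*1e3).round(1)) for k in range(95,145,5)])
    q.append(cv2.resize(p[y:y+h,x:x+w],(400,300),interpolation=2))
cv2.imwrite('pics/a6.png',cv2.hconcat(q))
E
```

```text
time: 13.62
position: [0.4748, -0.0568, 0.1955]
tool_rot: [2.697, 1.604, 0.001]
ft_force: [0.4, 1.7, 1.1]
grip_width: 0.009
grip_force: 0.0
local x,y mm -102.69247273234211 -2.4188575910631664 z 195.46842582360063 tool x deg 61.49316617639823
scene [(-188, 28), (-185, 30), (-182, 47), (-179, 75), (-176, 60), (-173, 26), (1, 19), (4, 34), (7, 33), (10, 46), (13, 58), (16, 111), (19, 4)]
[(95, np.float64(47.9)), (100, np.float64(48.3)), (105, np.float64(49.0)), (110, np.float64(19.5)), (115, np.float64(27.7)), (120, np.float64(7.9)), (125, np.float64(47.8)), (130, np.float64(4.5)), (135, np.float64(51.6)), (140, np.float64(0.7))]
top [(4, 58), (7, 64), (10, 67), (13, 68), (16, 78), (19, 37)]
[(95, np.float64(46.4)), (100, np.float64(48.0)), (105, np.float64(48.3)), (110, np.float64(48.7)), (115, np.float64(48.1)), (120, np.float64(47.7)), (125, np.float64(48.0)), (130, np.float64(47.7)), (135, np.float64(50.5)), (140, np.float64(0.3))]
```

View pics/a6.png

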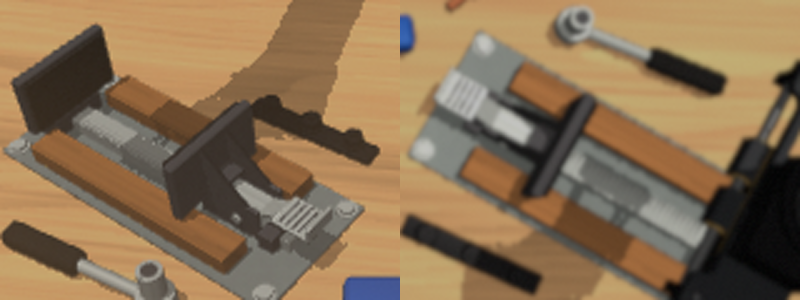

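The jaw is fully back, with its plate in the same place as when it was on the stop. The release is up, its pad level at about 48 mm, the same reading as at the start, and the robot is clear of everything. Handing in.

```bash
python3 -c "
from bench import ctrl
print(ctrl.close_job())"
```

```text
the job is handed in; nothing more can be done
None
```

The cradle is open: with the release held down, the jaw went back about 115 mm to the end stop, the release sprang up again, and I handed the job in at about 14 s with the robot clear; nothing else was touched.

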